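# Seat a splined gear on a gearbox shaft and hold it down

### The job

Pull the red protective cap off the gearbox shaft and leave it in the blue tray. Then take the gear by its square hub, turn it until its bore meshes with the splines of the upright shaft, and slide it fully home, flush on the gearbox's rim, against the sprung brass collar. Finish while still holding the gear pressed down with the gripper (the spring lifts it if you let go, and a colleague fits the retaining ring next); do not disturb the other things on the bench.

Things in the scene. Friction and masses are not known exactly. Their poses are not given: they have to be found in the camera images.
- housing: Grey round gearbox half fixed to the bench, 170 mm in diameter at its foot, narrowing upward; origin on the shaft's axis at bench height, z up. On top a round steel rim, 80 mm in diameter, its flat face 62 mm above the bench; the upright shaft rises from its middle. The shaft's four splines point along this body's +x, +y, -x, -y.
- shaft_top (a point): Top centre of the shaft, 126 mm above the bench; axes parallel to the housing's. The shaft's round core is 17 mm in diameter.
- spline_top (a point): On the shaft's axis at the upper end of its splines, 112 mm above the bench; the 14 mm above are plain round nose, over which the bore slips at any yaw. Four splines, 6 mm wide, reach 13 mm from the axis (4 mm wide, 11 mm reach in their last 3 mm) along this point's x and y, both ways.
- collar (a joint): Brass spring collar, a disc 44 mm in diameter around the foot of the shaft. Value in m: 0 = up, its top 10 mm above the rim's face; 0.010 = pressed flush with the rim's face (the gear then rests on the rim). Spring: about 4 N at the start of the travel, 13 N at flush; it pushes back up when released.
- gear_center (a point): Centre of the loose steel gear, on its axis, half-way up (23 mm above its underside), z up; fully home it is 85 mm above the bench. The gear, 46 mm tall, about 0.35 kg, lies flat on the bench: below, a toothed disc 68 mm in diameter, 16 mm thick; above it a square hub 30 mm high, 36 mm across flats (corners cut), flats facing this point's x and y.
- gear_bore (a point): Centre of the bore's lower mouth, on the gear's underside; axes as gear_center. Through bore 19.4 mm wide between its inner faces, with four slots 8.4 mm wide reaching 14.2 mm from the axis along this point's +x, +y, -x, -y: it meshes with the shaft every 90 degrees, with about 1.2 mm and 5 degrees of play each way.
- cap_center (a point): Centre of the red plastic protective cap, half-way up; z up. Eight-sided, 35 mm across flats (flats facing its x, y and the diagonals), 45 mm tall, closed at the top, open below with a round hole 29.4 mm in diameter and 40 mm deep. It sits loosely over the shaft, hanging on the shaft's top: lift it more than 45 mm straight up to clear. 40 g.
- tray: Blue open tray fixed to the bench, 170 x 170 mm outside, 25 mm tall, walls and floor 4 to 5 mm thick; origin at the centre of its underside, at bench height.
- bearing: Bystander: ball bearing lying flat, 60 mm in diameter, 16 mm tall; origin at the centre of its underside.
- sleeve: Bystander: upright brass flanged sleeve, 48 mm in diameter, 50 mm tall; origin at the centre of its underside.
- can: Bystander: spray can, 60 mm in diameter, 170 mm tall; origin at the centre of its underside.
- jar: Bystander: amber jar, 70 mm in diameter, 90 mm tall; origin at the centre of its underside.
- wrench: Bystander: wrench lying flat on the bench; origin at its underside.
There are look-alikes about, which are no part of the job. Of the things shaped like the part that bears gear_center, the bare steel one is meant. Of the things shaped like the part that bears cap_center, the red one is meant.

How it is judged:
By the outcome, as a careful person would: the job done as asked, in the order asked, and still so for the second after the job is handed in, while the arm keeps its last pose, push and grip.
It also fails if it takes over 61 s, if anything falls off the work surface, if the arm or the gripper's body presses on something with over 40 N, if the wrist force passes 120 N, or if a joint passes its speed limit or range.

### The arm

A 6-joint arm with a two-finger parallel gripper is mounted at the origin on the work surface. World frame = base frame: x ahead of the robot, y to its left, z up, the work surface at z = 0. Lengths are in m, angles in rad, forces in N, time in s.
With the tool pointing down it reaches from about 0.2 to 0.875 m from the base axis. Payload 3.4 kg.
Tool frame: the origin (TCP) lies between the finger pads; the fingertips stand 25 mm ahead of it and the grasp point (between the pads) lies 6 mm ahead of it (r.nose_length is the z of the fingertips in the tool frame, in m); z points along the fingers, x is the direction in which the jaws open and shut, and the axes are right-handed (so a half turn about z gives the same grasp; the last joint's range is limited). The gripper opens to 94 mm and grips with 3 to 60 N. Pads are 16 mm wide; open, the fingers measure 119 mm over their backs; the gripper's body (75 mm by 177 mm) begins 78 mm behind the grasp point.
Start: joints at [1.006, 0.276, 1.505, -0, 1.361, -0.121], TCP at [0.247, 0.519, 0.23] pointing down, gripper open.
Joint ranges: [-2.89, 2.89], [-0.75, 2.08], [0.22, 2.7], [-1.18, 4.32], [0.11, 2.71], [-2.7, 2.7]. Speed limits (rad/s): [2.57, 2.57, 3.14, 3.14, 3.14, 3.14].

### API

Orientations are given as a unit quaternion [w, x, y, z].
In Python, from plant import r, gripper_to, inverse_kinematics, vision, models, telemetry gives the robot as it stands. Calls block until the motion is done:
- r.move_to(position, orientation): joint-space move of the TCP to a pose.
- r.move_l(position, rot=None, vel=0.15, guard=None): straight line of the TCP; rot=None keeps the orientation; vel is the mean speed in m/s. With guard (N) it stops when the force on the tool has changed by that much, and returns True; else False.
- r.movej(angles): joint-space move.
- gripper_to(opening, f_grip=None): finger opening in m; f_grip is the grip in N (None keeps the last); returns when the fingers have stopped.
- r.hold(seconds).
- inverse_kinematics(position, orientation): joint angles nearest the present ones, or None.
- vision.snapshot(name): name is "side" or "top" or "wrist"; returns the picture (420x560x3 uint8, red, green, blue); there is no depth.
- vision.get_calibration(name): a dict with "fx", "fy", "cx", "cy" (pixels), "D" ([k1, k2, p1, p2, k3] as OpenCV has them; the pictures are not rectified), "position" and "orientation" of the camera in the world. Camera axes: x right, y down, z forward; pixel columns grow to the right and rows downward; lengths in m; the calibration is good to about 2 mm. A picture is of the moment at which its call begins: read the wrist's pose just before it. get_calibration takes no time and is no camera call; for the wrist camera it gives the pose at the moment of the call.
A pose or a line that the arm cannot do raises r.PlanningError and nothing moves.
- r.sign_off(): hands the job in, once; it reports no verdict.
Trained networks look in the newest picture that a camera, given by its name, has taken for a name from the list of things; names that differ only in an ending like _2 or _b are one class to them, and where a whole thing is asked for, a point or a joint stands for the part that bears it (a point fixed in the world has none). Each returns a list of dicts, best first, with "score" (0 to 1); they miss things now and then, are a little off and sometimes report something else, mostly with a low value. They report only what shows in the picture. A call takes as long as a camera call. They do not tell look-alikes from the thing itself.
- models.boxes_of(thing, camera): "at" ([x, y, z] in m, in world coordinates, good to about 4 mm: the middle of the surface that is visible of it).
- models.regions_of(thing, camera): "pixels" (420x560 bool, what is visible of it).
- models.mark_of(thing, camera): "at" ([x, y, z] in m, in world coordinates, good to about 4 mm: a listed point, or the origin of a listed thing).
Readings, each from a call of its own:
- telemetry.current_t(): time.
- telemetry.current_joints(): joint angles.
- telemetry.current_dq(): joint speeds.
- telemetry.current_joint_efforts(): joint torques, N m.
- telemetry.current_ee_pos(): TCP position.
- telemetry.current_tool_rot(): TCP orientation.
- telemetry.current_wrist_force(): force on the tool from outside, world axes, zero at the start.
- telemetry.current_torque(): the same for the moment, N m.
- telemetry.current_opening(): finger opening in m.
Only numpy, scipy, OpenCV 4.12 (cv2) and the standard library are available. Lean on these libraries where they do the work, as an engineer would, in place of code of your own. Each camera call takes 0.05 s, during which the arm holds its last target.

## Working session

There is one attempt and no reset: what is moved stays moved. The work goes in short steps, each a Python script; the robot and the scene stay as the last script left them, time stands still between calls to the robot, and variables do not carry over. Pictures are saved under pics/ and viewed, and the job is handed in when it is done.

```bash
ls; mkdir -p pics
python3 - <<'E'
from plant import r, gripper_to, inverse_kinematics, vision, models, telemetry
import cv2
for n in ["side","top","wrist"]:
    im=vision.snapshot(n); cv2.imwrite(f"pics/a_{n}.png",im[:,:,::-1])
    c=vision.get_calibration(n); print(n,c)
print(telemetry.current_t(), r.nose_length)
E
```

```text
pics
side {'fx': 533.8717360468678, 'fy': 533.8717360468678, 'cx': 268.1448017104474, 'cy': 212.54224314797912, 'D': array([-0.18974615,  0.        ,  0.        ,  0.        ,  0.        ]), 'position': array([ 0.48531787, -0.77068472,  0.88793597]), 'orientation': array([-0.399825  ,  0.91384982, -0.06123838,  0.03561361])}
top {'fx': 404.2131614564856, 'fy': 404.2131614564856, 'cx': 278.44423141694875, 'cy': 216.75627207818852, 'D': array([0.02727516, 0.        , 0.        , 0.        , 0.        ]), 'position': array([0.47198522, 0.09582413, 1.01184981]), 'orientation': array([-0.05333448,  0.70581927, -0.70346409,  0.06413164])}
wrist {'fx': 351.22511439828753, 'fy': 351.22511439828753, 'cx': 281.62603036287294, 'cy': 207.5264062065888, 'D': array([0.0276155, 0.       , 0.       , 0.       , 0.       ]), 'position': array([0.16951618, 0.55475002, 0.38411105]), 'orientation': array([0.12415294, 0.8363759 , 0.52824567, 0.0775752 ])}
0.15 0.025
```

View pics/a_side.png

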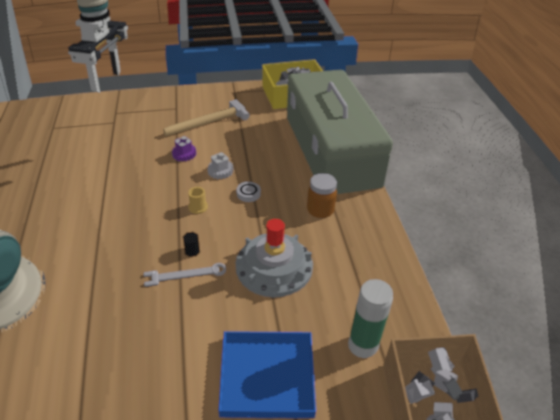

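View pics/a_top.png

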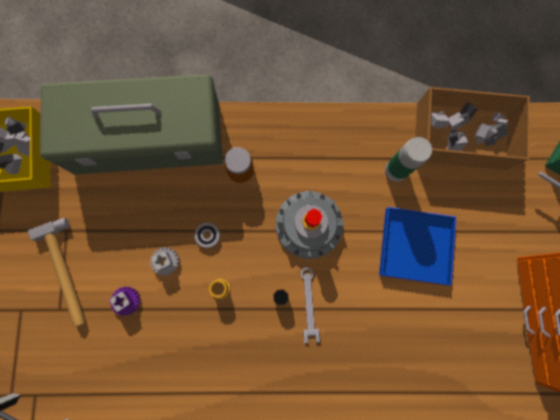

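View pics/a_wrist.png

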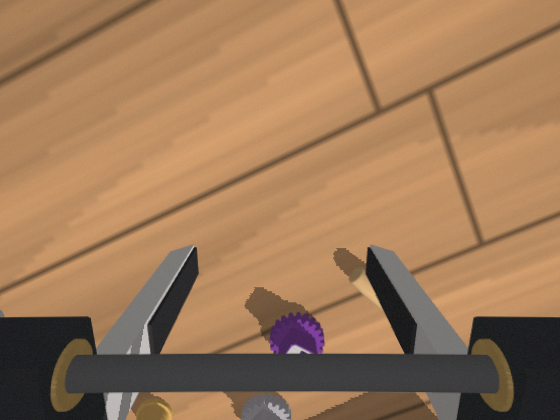

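Candidates for the gear are the bare steel one (top 165,263; side 220,164) and the purple one (top 125,301; side 184,148). I choose the steel one. Candidates for the cap are the red one on the shaft (top 313,218; side 275,232) and the black one on the bench (top 281,297; side 191,244). I choose the red one. Next: close crops and network marks.

```bash
cat > h.py <<'E'
from plant import r, gripper_to, inverse_kinematics, vision, models, telemetry
import cv2, numpy as np
from scipy.spatial.transform import Rotation as R
def Rq(q): return R.from_quat([q[1],q[2],q[3],q[0]])
def ray(c,uv):
    K=np.array([[c['fx'],0,c['cx']],[0,c['fy'],c['cy']],[0,0,1]])
    p=cv2.undistortPoints(np.array(uv,float).reshape(-1,1,2),K,c['D']).reshape(-1,2)
    d=np.c_[p,np.ones(len(p))]
    return c['position'],Rq(c['orientation']).apply(d)
def onz(c,uv,z):
    o,d=ray(c,uv); return o+d*((z-o[2])/d[:,2])[:,None]
def proj(c,P):
    K=np.array([[c['fx'],0,c['cx']],[0,c['fy'],c['cy']],[0,0,1]])
    Rm=Rq(c['orientation']).inv(); P=np.atleast_2d(P).astype(float)
    return cv2.projectPoints(Rm.apply(P-c['position']),np.zeros(3),np.zeros(3),K,c['D'])[0].reshape(-1,2)
def down(yaw): # tool z down, tool x at angle yaw in world
    q=R.from_matrix(np.array([[np.cos(yaw),np.sin(yaw),0],[np.sin(yaw),-np.cos(yaw),0],[0,0,-1]])).as_quat()
    return np.array([q[3],q[0],q[1],q[2]])
E
python3 - <<'E'
from h import *
a=cv2.imread('pics/a_top.png');b=cv2.imread('pics/a_side.png')
cr=lambda im,x,y:cv2.resize(im[y-35:y+35,x-45:x+45],(390,300),interpolation=cv2.INTER_CUBIC)
cv2.imwrite('pics/crop.png',np.vstack([np.hstack([cr(a,160,270),cr(b,205,160)]),np.hstack([cr(a,310,222),cr(b,275,245)])]))
np.set_printoptions(precision=4,suppress=True)
for t in ["housing","shaft_top","spline_top","gear_center","gear_bore","cap_center","tray","bearing","sleeve","can","jar","wrench"]:
    for cam in ["top","side"]:
        print(t,cam,[(np.round(m['at'],4).tolist(),round(m['score'],2)) for m in models.mark_of(t,cam)])
print(telemetry.current_tool_rot(),telemetry.current_t())
for cam in ["wrist"]:
    c=vision.get_calibration(cam); T=telemetry.current_ee_pos(); q=Rq(telemetry.current_tool_rot())
    print(q.inv().apply(c['position']-T),(q.inv()*Rq(c['orientation'])).as_matrix())
E
```

```text
housing top [([0.6215, 0.0027, -0.0009], 0.92), ([0.5292, 0.3605, 0.0278], 0.58)]
housing side [([0.622, 0.0046, 0.001], 0.6)]
shaft_top top [([0.6263, 0.0023, 0.1258], 0.85), ([0.5752, -0.2648, 0.0026], 0.58)]
shaft_top side [([0.62, 0.0027, 0.1304], 0.81)]
spline_top top [([0.6205, 0.0029, 0.1118], 0.9)]
spline_top side [([0.6238, 0.0004, 0.1137], 0.75)]
gear_center top [([0.4356, 0.4486, 0.022], 0.94), ([0.5291, 0.3612, 0.0294], 0.68)]
gear_center side [([0.4373, 0.4514, 0.0207], 0.68), ([0.766, -0.2241, -0.0003], 0.62), ([0.5308, 0.3608, 0.0238], 0.59), ([0.7633, 0.1818, 0.003], 0.3)]
gear_bore top [([0.5335, 0.3627, 0.0014], 0.74), ([0.4367, 0.4493, 0.0021], 0.73)]
gear_bore side [([0.5336, 0.3645, 0.0049], 0.77), ([0.4377, 0.4511, -0.0017], 0.64)]
cap_center top [([0.6208, 0.006, 0.1105], 0.79), ([0.4432, 0.0726, 0.0238], 0.46)]
cap_center side [([0.4487, 0.0785, 0.0217], 0.82)]
tray top [([0.5727, -0.2643, 0.0023], 0.89)]
tray side [([0.5674, -0.2655, 0.0024], 0.95)]
bearing top [([0.5935, 0.2576, -0.0013], 0.9)]
bearing side [([0.5991, 0.2528, 0.001], 0.95)]
sleeve top [([0.465, 0.2249, 0.0012], 0.61)]
sleeve side [([0.4631, 0.2233, 0.0007], 0.7)]
can top [([0.7647, -0.2239, -0.0015], 0.56)]
can side [([0.7666, -0.2241, 0.0024], 0.91)]
jar top [([0.7676, 0.1767, 0.0023], 0.9)]
jar side [([0.7621, 0.1784, 0.0021], 0.77)]
wrench top [([0.4255, 0.0086, -0.0008], 0.9)]
wrench side [([0.4255, 0.0084, 0.0017], 0.73)]
[-0.      0.8454  0.5342  0.    ] 1.35
[-0.001  -0.0851 -0.1543] [[ 1.     -0.0006 -0.0002]
 [ 0.0006  0.9571  0.2898]
 [ 0.     -0.2898  0.9571]]
```

View pics/crop.png

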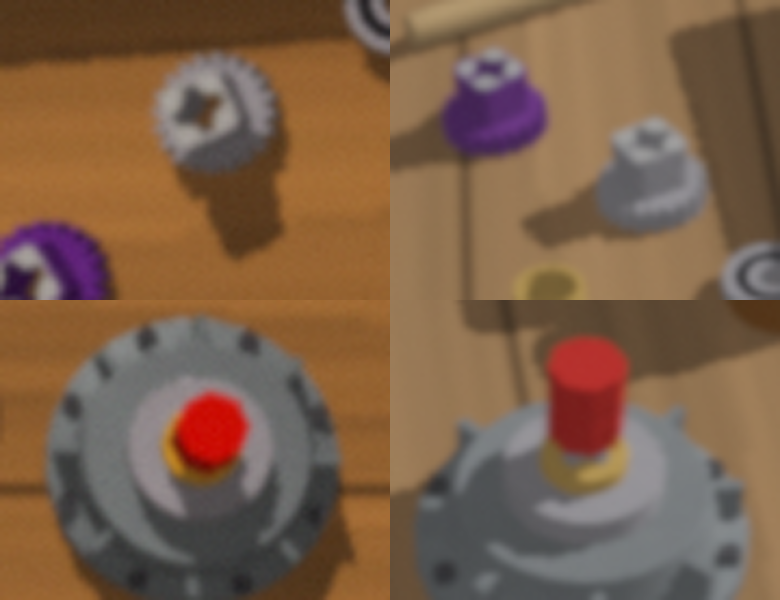

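Crops confirm it: the bare steel gear with a bright hub (crop upper left) and the red cap on the shaft (lower half). Next I look at the cap from close with the wrist camera.

Run:
```python
from h import *
np.set_printoptions(precision=4,suppress=True)
r.move_to([0.60,0.003,0.27],down(np.pi/2))
im=vision.snapshot("wrist"); cv2.imwrite("pics/b_wrist.png",im[:,:,::-1])
c=vision.get_calibration("wrist")
print(telemetry.current_t(),telemetry.current_joints())
print(proj(c,[[0.622,0.003,0.131]]))
hsv=cv2.cvtColor(im,cv2.COLOR_RGB2HSV)
m=((hsv[...,0]<8)|(hsv[...,0]>172))&(hsv[...,1]>150)&(hsv[...,2]>60)
n,l,s,ce=cv2.connectedComponentsWithStats(m.astype(np.uint8))
print(s[1:][s[1:,4]>50])
```

```text
3.6417 [-0.1095  0.2955  1.3795  0.0003  1.4667 -1.6816]
[[281.5243 227.8506]]
[[ 261  195   41   53 1648]]
```

View pics/b_wrist.png

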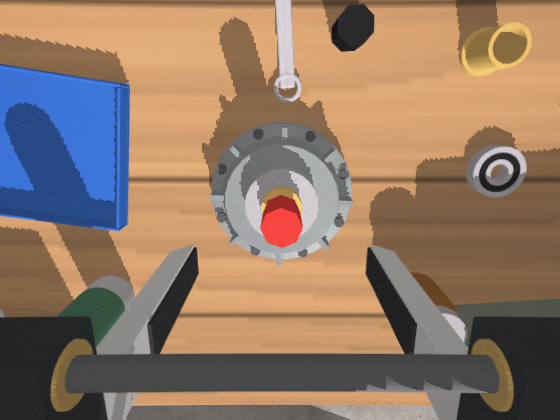

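The wrist view shows the cap's bright octagonal top at about (281,227), on the predicted pixel. The tray is at left and the bystanders are clear. Next I fit the octagon.

Run:
```python
from h import *
np.set_printoptions(precision=4,suppress=True)
im=cv2.imread("pics/b_wrist.png")[:,:,::-1]
c=vision.get_calibration("wrist")
p=im[200:250,255:308].astype(int)
t=((im[...,0]>200)&(im[...,1]<60)); t[:180]=0;t[260:]=0
cs,_=cv2.findContours(t.astype(np.uint8),cv2.RETR_EXTERNAL,cv2.CHAIN_APPROX_NONE)
k=max(cs,key=cv2.contourArea).reshape(-1,2).astype(float)
P=onz(c,k,0.131)[:,:2]
mid=(P.max(0)+P.min(0))/2; print(mid,P.max(0)-P.min(0),len(k))
# octagon fit: support width per angle
best=[]
for a in np.radians(np.arange(0,45,1)):
    e=0;cc=[]
    w=[]
    for j in range(4):
        n=np.array([np.cos(a+j*np.pi/4),np.sin(a+j*np.pi/4)]); d=P@n; w.append(d.max()-d.min())
    best.append((sum(w),np.degrees(a),w))
best.sort(key=lambda x:x[0]); print(best[0],best[-1])
cv2.imwrite("pics/b_crop.png",cv2.resize(im[170:280,220:340,::-1],(720,660)[:2] if 0 else (654,600),interpolation=cv2.INTER_CUBIC))
```

```text
[0.6184 0.0198] [0.0019 0.0009] 4
(np.float64(0.0054342993936744854), np.float64(26.0), [np.float64(0.002086126936912569), np.float64(0.0014754185535326425), np.float64(0.00039794344974830587), np.float64(0.001474810453480968)]) (np.float64(0.005572785158092855), np.float64(13.0), [np.float64(0.0020325629115901522), np.float64(0.0017693638380588128), np.float64(0.0006657442105553885), np.float64(0.0011051141978885015)])
```

View pics/b_crop.png

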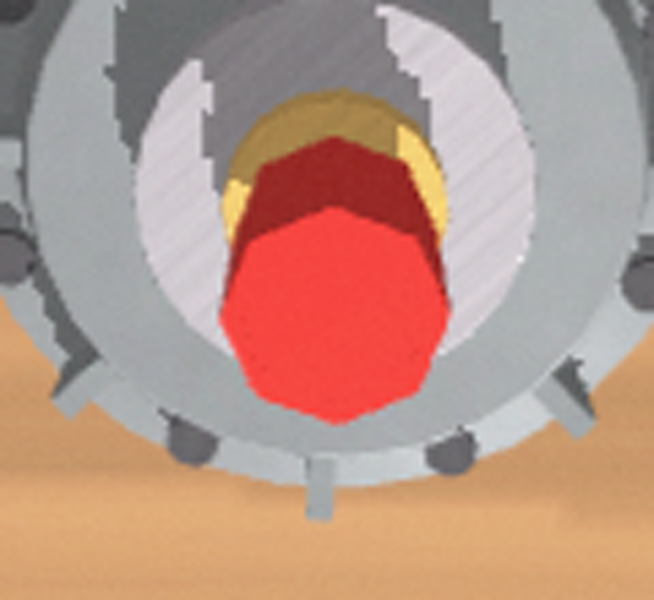

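Run:
```python
from h import *
np.set_printoptions(precision=4,suppress=True)
im=cv2.imread("pics/b_wrist.png")[:,:,::-1].astype(int)
c=vision.get_calibration("wrist")
print(im[230,281],im[200,281])
t=((im[...,0]>200)&(im[...,1]<110)&(im[...,2]<110)); t[:180]=0;t[260:]=0;t[:,:250]=0;t[:,310:]=0
ys,xs=np.nonzero(t)
P=onz(c,np.c_[xs,ys],0.131)[:,:2]
print(P.mean(0),(P.max(0)+P.min(0))/2,P.max(0)-P.min(0),len(P))
q=P-P.mean(0); ph=np.angle(((q[:,0]+1j*q[:,1])**8).sum())/8
print("vertex angle",np.degrees(ph))
```

```text
[247  73  66] [153  41  39]
[0.6216 0.0025] [0.622  0.0025] [0.0368 0.0356] 1210
vertex angle 2.191498521370811
```

Run:
```python
from h import *
np.set_printoptions(precision=4,suppress=True)
C=np.array([0.6218,0.0025])
y=np.radians(69.7)
r.move_to([*C,0.19],down(y))
gripper_to(0.06,15)
print(r.move_l([*C,0.118],vel=0.12,guard=15))
gripper_to(0.02,15)
print("open",telemetry.current_opening(),telemetry.current_wrist_force(),telemetry.current_t())
p=telemetry.current_ee_pos()
print(r.move_l([p[0],p[1],0.20],vel=0.15,guard=25))
print("open",telemetry.current_opening(),telemetry.current_wrist_force(),telemetry.current_t())
im=vision.snapshot("wrist"); cv2.imwrite("pics/c_wrist.png",im[:,:,::-1])
im=vision.snapshot("side"); cv2.imwrite("pics/c_side.png",im[:,:,::-1])
```

```text
False
open 0.03485790863903863 [0.6605 0.3844 2.0115] 6.0333
False
open 0.035044803696483835 [-0.9309  0.2779 -0.5366] 6.7333
```

View pics/c_side.png

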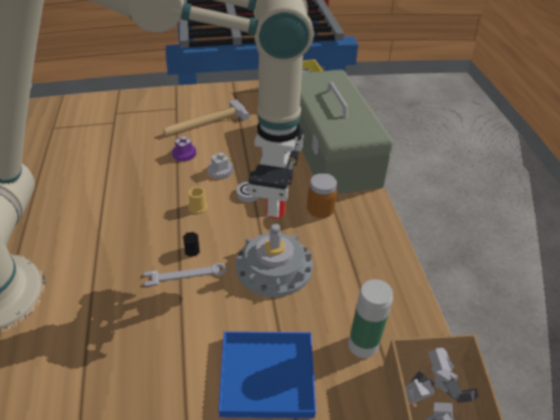

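View pics/c_wrist.png

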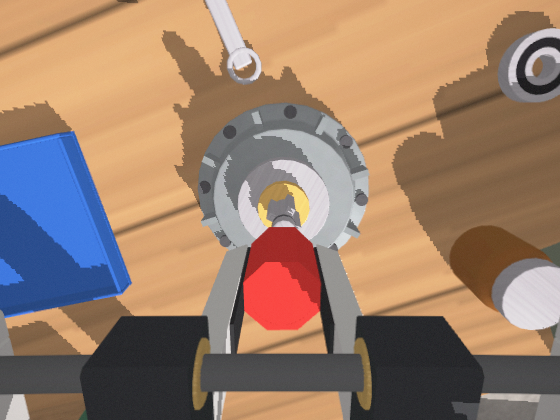

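The cap is held on its flats (opening 35.0 mm) and is clear of the shaft (side: cap at 278,208, shaft at 275,235). Next I put it in the tray, then look at the bare shaft and the gear.

```bash
python3 - <<'E'
from h import *
np.set_printoptions(precision=4,suppress=True)
y=np.radians(69.7)
r.move_to([0.571,-0.262,0.19],down(y))
print(r.move_l([0.571,-0.262,0.038],vel=0.25,guard=8),telemetry.current_ee_pos())
gripper_to(0.06)
r.move_l([0.571,-0.262,0.15],vel=0.3)
print(telemetry.current_t())
r.move_to([0.60,0.003,0.24],down(np.pi/2))
im=vision.snapshot("wrist"); cv2.imwrite("pics/d_wrist.png",im[:,:,::-1])
np.save("d.npy",vision.get_calibration("wrist"),allow_pickle=True)
print(telemetry.current_t())
vision.snapshot("side")
im=vision.snapshot("side"); cv2.imwrite("pics/d_side.png",im[:,:,::-1])
for t in ["shaft_top","spline_top","housing"]:
    print(t,[(np.round(m['at'],4).tolist(),round(m['score'],2)) for m in models.mark_of(t,"wrist")])
E
python3 -c "
import cv2
im=cv2.imread('pics/d_wrist.png');cv2.imwrite('pics/d_crop.png',cv2.resize(im[120:260,190:370],(771,600),interpolation=cv2.INTER_CUBIC))"
```

```text
True [ 0.569  -0.2587  0.0343]
9.6583
10.8
shaft_top [([0.6271, 0.0017, 0.1291], 0.79)]
spline_top [([0.6226, 0.005, 0.1134], 0.71), ([0.5683, -0.2554, 0.0268], 0.62)]
housing [([0.6225, 0.0013, 0.0032], 0.65)]
```

View pics/d_wrist.png

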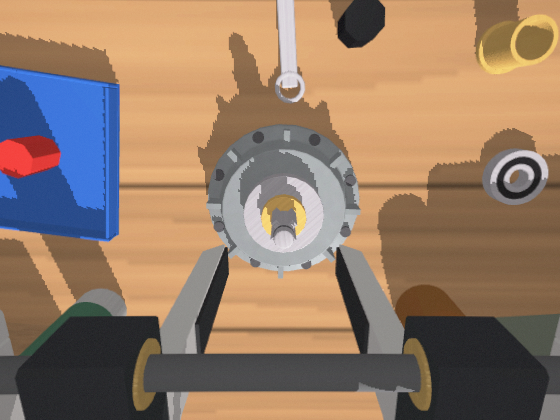

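View pics/d_crop.png

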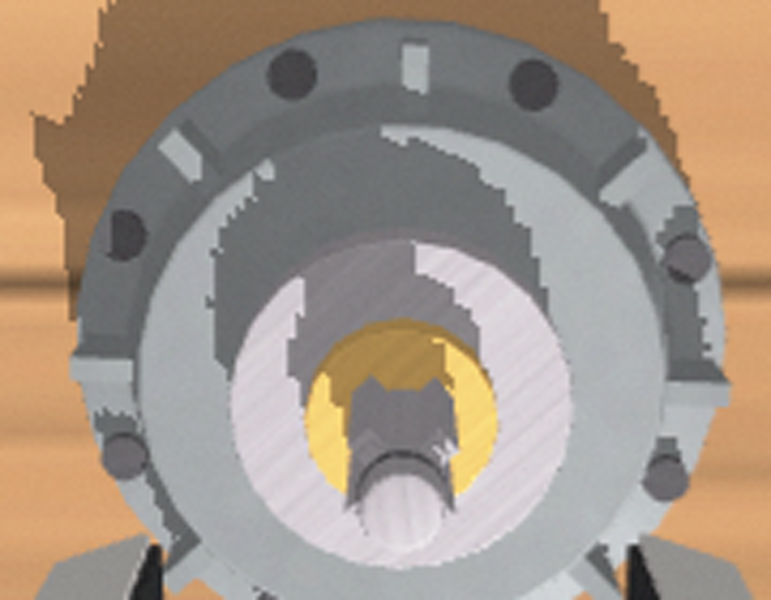

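View pics/d_side.png

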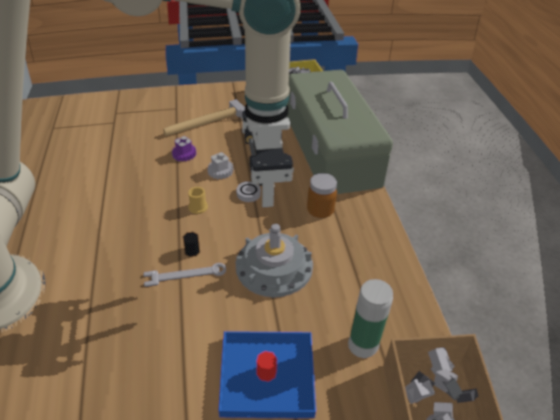

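The cap stands in the tray (side 266,366). The splines look roughly diagonal (around 45°). I will take a closer look straight down the shaft to get the yaw and axis, then do the same over the gear.

Run:
```python
from h import *
np.set_printoptions(precision=4,suppress=True)
r.move_to([0.706,0.003,0.18],down(np.pi/2))
r.hold(0.1)
c=vision.get_calibration("wrist")
im=vision.snapshot("wrist"); cv2.imwrite("pics/e_wrist.png",im[:,:,::-1])
np.save("e.npy",c,allow_pickle=True); print(c['position'],telemetry.current_t(),proj(c,[[.622,.003,.126],[.622,.003,.112]]))
u,v=proj(c,[.622,.003,.112])[0].astype(int)
cv2.imwrite('pics/e_crop.png',cv2.resize(im[max(v-50,0):v+50,u-60:u+60,::-1],(720,600),interpolation=cv2.INTER_CUBIC)); print(u-60,max(v-50,0))
# gear
G=np.array([0.532,0.362])
yg=np.radians(90+0)
r.move_to([G[0]+.085,G[1],0.12],down(yg))
r.hold(0.1)
c=vision.get_calibration("wrist")
im=vision.snapshot("wrist"); cv2.imwrite("pics/f_wrist.png",im[:,:,::-1])
np.save("f.npy",c,allow_pickle=True); print(c['position'],telemetry.current_t())
u,v=proj(c,[*G,.046])[0].astype(int)
cv2.imwrite('pics/f_crop.png',cv2.resize(im[max(v-60,0):v+60,u-70:u+70,::-1],(700,600),interpolation=cv2.INTER_CUBIC)); print(u-70,max(v-60,0))
```

```text
[0.6194 0.0021 0.3358] 11.7583 [[283.2419 105.3543]
 [283.1453 105.0613]]
223 55
[0.5324 0.3598 0.2746] 13.3083
215 39
```

View pics/e_crop.png

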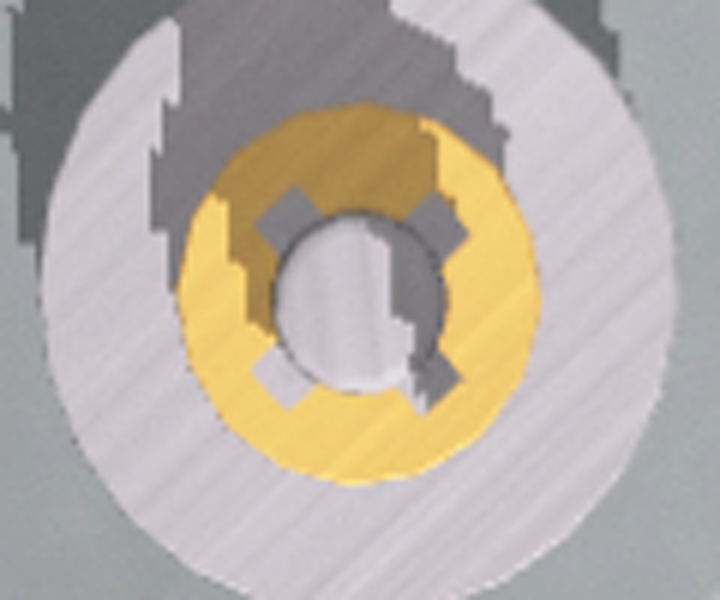

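View pics/f_crop.png

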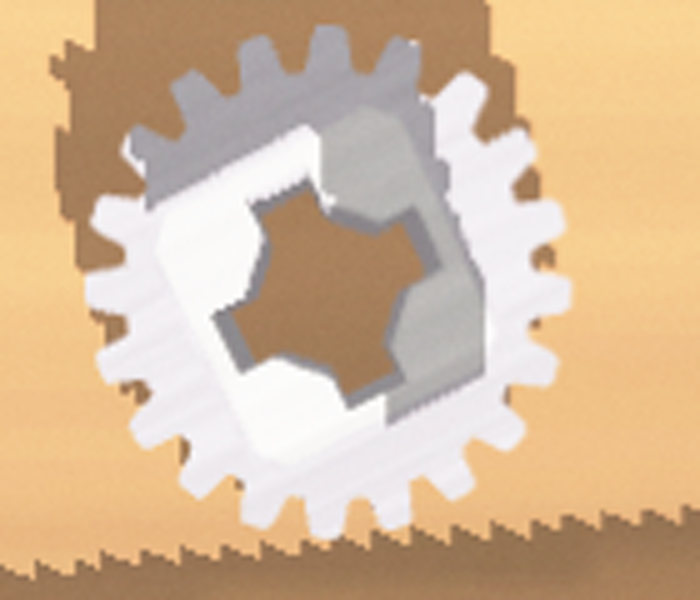

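View pics/f_wrist.png

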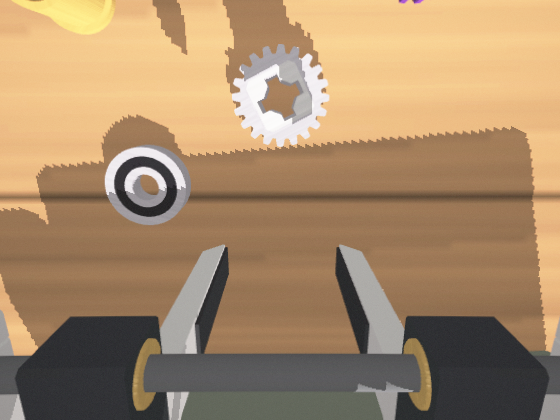

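Crop e shows the four splines diagonal around (282,105). Crop f shows the bare steel gear at about (281,96), turned about 26° in the image, with its slots in line with the hub flats. Next I convert the feature midpoints to world positions.

Run:
```python
from h import *
np.set_printoptions(precision=4,suppress=True)
ce=np.load("e.npy",allow_pickle=True).item(); cf=np.load("f.npy",allow_pickle=True).item()
def an(P):
    a=[]
    for i in range(4):
        d=P[i]-P.mean(0); a.append(np.degrees(np.arctan2(d[1],d[0])))
    P=P[:, :2]
    d1=P[2]-P[0]; d2=P[3]-P[1]
    t=[np.degrees(np.arctan2(d[1],d[0]))%90 for d in (d1,d2)]
    print("centre",P.mean(0),"angles mod90",t,"lens",np.linalg.norm(d1),np.linalg.norm(d2))
s=np.array([[274,204],[449,212],[443,396],[271,391]])/6+[223,55]-0.5+0.5/6
an(onz(ce,s,0.109))
def circ(n,im,crop):pass
g=np.array([[279,191],[428,236],[377,395],[228,344]])/5+[215,39]-0.5+.1
an(onz(cf,g,0.046))
# hub edges directions (top outline): left side (157,240)->(250,425?) ; upper (155,210)->(310,125)
L=onz(cf,np.array([[160,262],[250,440],[190,190],[305,127]])/5+[215,39],0.046)[:,:2]
for i in (0,2): d=L[i+1]-L[i]; print(np.degrees(np.arctan2(d[1],d[0]))%90)
# gear via teeth outline (lower disc, top z=.016) ellipse
im=cv2.imread("pics/e_wrist.png")
hsv=cv2.cvtColor(im,cv2.COLOR_BGR2HSV)
m=((hsv[...,1]>120)&(hsv[...,0]>14)&(hsv[...,0]<32)).astype(np.uint8); 
M=np.zeros_like(m); M[60:145,240:325]=m[60:145,240:325]
ys,xs=np.nonzero(M); h=cv2.convexHull(np.c_[xs,ys].astype(np.float32)); e=cv2.fitEllipse(h); print("collar",e, onz(ce,[e[0]],0.072))
```

```text
centre [0.6219 0.0026] angles mod90 [np.float64(42.63779200486266), np.float64(43.845048383473845)] lens 0.025715853917576297 0.025438239361037746
centre [0.5304 0.3589] angles mod90 [np.float64(26.640858734919398), np.float64(26.96652971700056)] lens 0.026875287014201162 0.02783812954019918
26.643295869373596
26.65059119613511
collar ((282.29852294921875, 103.534423828125), (59.41314697265625, 61.923465728759766), 1.3959609270095825) [[0.6214 0.0025 0.072 ]]
```

```bash
cat > ov.py <<'E'
from h import *
def cross(hw,reach,core):
    p=[]
    for k in range(4):
        a=k*np.pi/2; Rm=np.array([[np.cos(a),-np.sin(a)],[np.sin(a),np.cos(a)]])
        for q in [(core,-hw),(reach,-hw),(reach,hw),(core,hw)]: p.append(Rm@q)
    return np.array(p)
def place(p,xy,yaw,z):
    a=np.radians(yaw);Rm=np.array([[np.cos(a),-np.sin(a)],[np.sin(a),np.cos(a)]])
    return np.c_[p@Rm.T+xy,np.full(len(p),z)]
def draw(im,c,lst,x0,y0,w,h,s,out):
    b=cv2.resize(im[y0:y0+h,x0:x0+w],(w*s,h*s),interpolation=cv2.INTER_CUBIC)
    for P,col in lst:
        u=(proj(c,P)-[x0,y0]+0.5)*s
        cv2.polylines(b,[np.round(u).astype(int)],True,col,1)
    cv2.imwrite(out,b)
circ=lambda r:np.c_[r*np.cos(np.linspace(0,6.28,60)),r*np.sin(np.linspace(0,6.28,60))]
sq=np.array([[18,-12],[18,12],[12,18],[-12,18],[-18,12],[-18,-12],[-12,-18],[12,-18]])/1000
E
python3 - <<'E'
from ov import *
ce=np.load("e.npy",allow_pickle=True).item(); cf=np.load("f.npy",allow_pickle=True).item()
S=np.array([.6217,.0026]);G=np.array([.5308,.3594])
draw(cv2.imread('pics/e_wrist.png'),ce,[(place(cross(.003,.013,.008),S,43.2,.109),(255,0,0)),(place(circ(.0085),S,0,.126),(0,0,255)),(place(circ(.022),S,0,.072),(0,255,0)),(place(circ(.040),S,0,.062),(0,255,0))],223,55,120,100,5,'pics/e_ov.png')
draw(cv2.imread('pics/f_wrist.png'),cf,[(place(cross(.0042,.0142,.0097),G,26.7,.046),(255,0,0)),(place(cross(.0042,.0142,.0097),G,26.7,.0),(255,0,255)),(place(sq,G,26.7,.046),(0,0,255)),(place(circ(.034),G,0,.016),(0,255,0))],215,39,140,120,5,'pics/f_ov.png')
E
```

```text
(no output)
```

View pics/e_ov.png

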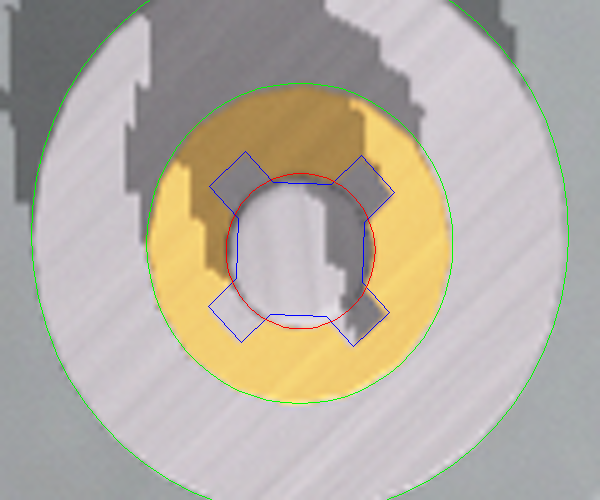

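View pics/f_ov.png

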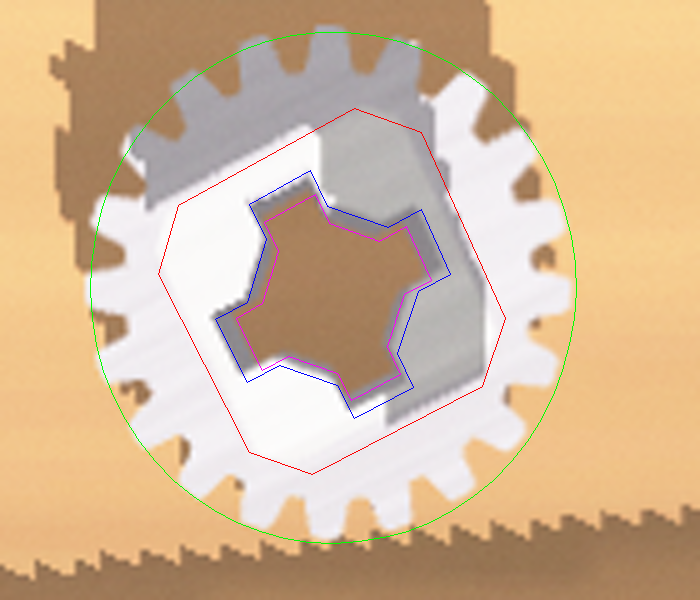

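Overlays fit: shaft axis at (0.6217, 0.0026) with splines at 43.2°, gear at (0.5304, 0.3589) with flats at 26.7°. Next I grip the gear by its hub.

Run:
```python
from ov import *
np.set_printoptions(precision=4,suppress=True)
G=np.array([.5304,.3589]); y=np.radians(26.7)
gripper_to(0.056,45)
r.move_to([*G,0.12],down(y))
print(r.move_l([*G,0.0445],vel=0.12,guard=10),telemetry.current_ee_pos())
gripper_to(0.02,45)
print("open",telemetry.current_opening(),telemetry.current_wrist_force(),telemetry.current_t())
r.move_l([*G,0.20],vel=0.2)
r.hold(0.1)
print("open",telemetry.current_opening(),telemetry.current_wrist_force(),telemetry.current_t())
c=vision.get_calibration("wrist"); im=vision.snapshot("wrist"); cv2.imwrite("pics/g_wrist.png",im[:,:,::-1]); np.save("g.npy",c,allow_pickle=True)
T=telemetry.current_ee_pos();print(T)
np.save("gT.npy",T)
d=T[2]-.0445
u,v=proj(c,[*T[:2],d+.046])[0].astype(int); x0,y0=u-70,v-60
draw(im[:,:,::-1].copy(),c,[(place(cross(.0042,.0142,.0097),T[:2],26.7,d+.046),(255,0,0)),(place(sq,T[:2],26.7,d+.046),(0,0,255)),(place(circ(.034),T[:2],0,d+.016),(0,255,0))],x0,y0,140,120,5,'pics/g_ov.png'); print(x0,y0)
```

```text
False [0.531  0.3591 0.0449]
open 0.035807461197735736 [-0.4369  1.3983  2.8705] 15.9167
open 0.03581790315230512 [ 0.5466  0.0282 -4.0147] 16.9417
[0.5295 0.3584 0.198 ]
214 222
```

View pics/g_ov.png

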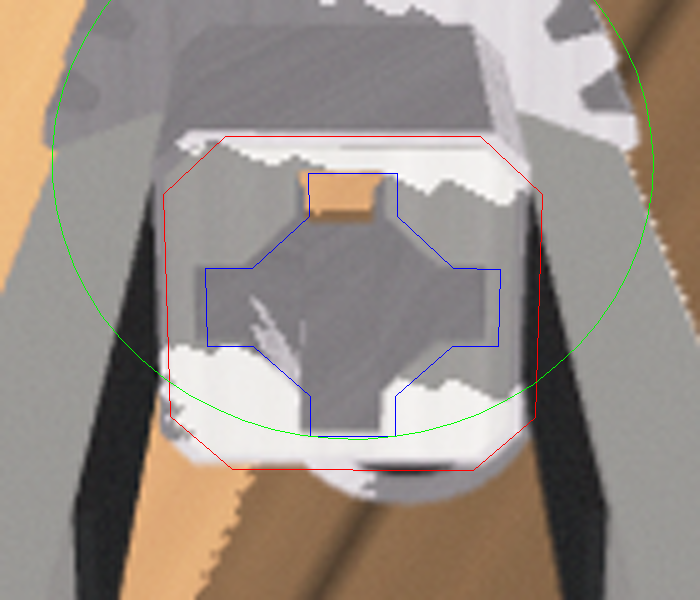

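The gear is held squarely (35.8 mm across flats). In the camera it sits about 1.1 mm to the left of the model overlay, which is wrist-camera bias. To cancel that bias I will view the shaft at the final tool yaw with the gear in hand.

Run:
```python
from ov import *
np.set_printoptions(precision=4,suppress=True)
Y=43.2;y=np.radians(Y); S=np.array([.6217,.0026]); yh=np.array([np.sin(y),-np.cos(y)])
r.move_to([*(S+.095*yh),0.205],down(y))
r.hold(0.15)
c=vision.get_calibration("wrist"); im=vision.snapshot("wrist"); cv2.imwrite("pics/i_wrist.png",im[:,:,::-1]); np.save("i.npy",c,allow_pickle=True)
print(telemetry.current_ee_pos(),telemetry.current_t(),telemetry.current_opening())
u,v=proj(c,[*S,.109])[0].astype(int); x0,y0=u-60,max(v-50,0); print(x0,y0)
draw(im[:,:,::-1].copy(),c,[(place(cross(.003,.013,.008),S,43.2,.109),(255,0,0)),(place(circ(.0085),S,0,.126),(0,0,255)),(place(circ(.022),S,0,.072),(0,255,0)),(place(circ(.040),S,0,.062),(0,255,0))],x0,y0,120,100,6,'pics/i_ov.png')
```

```text
[ 0.6867 -0.0654  0.2051] 18.85 0.03562779037532979
221 36
```

View pics/i_ov.png

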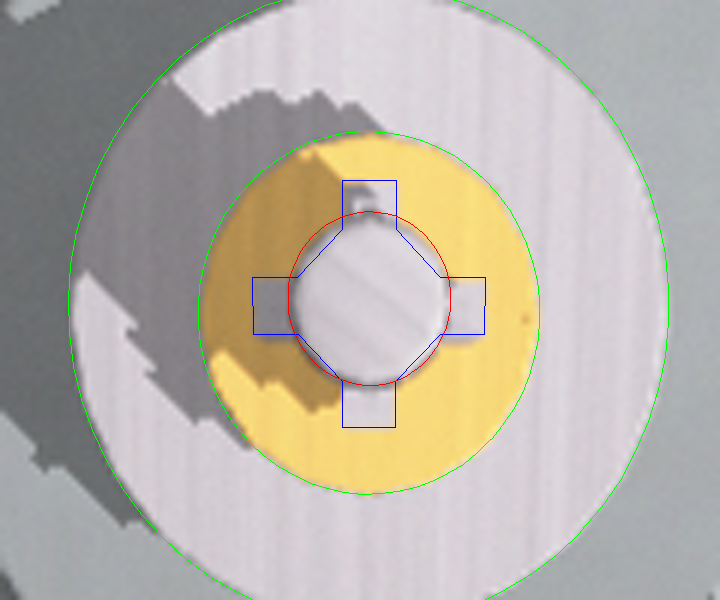

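View pics/i_wrist.png

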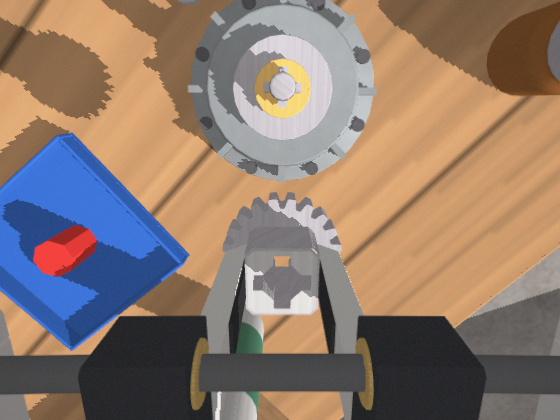

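Splines confirmed at 43.2°, and the held gear is in line with the jaws. Next: move above the shaft, correct with measured TCP errors, and slip over the plain nose under a guard.

Run:
```python
from ov import *
np.set_printoptions(precision=4,suppress=True)
y=np.radians(43.2); X=np.array([.6226,.0025]); 
r.move_l([*X,0.19],vel=0.15); r.hold(0.1)
e=telemetry.current_ee_pos(); print(e); cmd=X+(X-e[:2])
r.move_l([*cmd,0.18],vel=0.1); r.hold(0.1)
e=telemetry.current_ee_pos(); cmd=cmd+(X-e[:2]); print(e,telemetry.current_wrist_force())
print(r.move_l([*cmd,0.161],vel=0.04,guard=6)); r.hold(0.1)
q=Rq(telemetry.current_tool_rot()); f=telemetry.current_wrist_force()
print(telemetry.current_ee_pos(),f,"tool",q.inv().apply(f),telemetry.current_t(),cmd, np.degrees(np.arctan2(q.as_matrix()[1,0],q.as_matrix()[0,0])),q.as_matrix()[:,2])
np.save("cmd.npy",cmd)
```

```text
[0.6237 0.0017 0.1903]
[0.6218 0.003  0.1799] [ 0.4377 -0.0011 -3.4841]
False
[0.6225 0.0029 0.1612] [ 0.6333  0.2266 -4.1998] tool [0.616  0.2674 4.2   ] 20.8083 [0.6223 0.0029] 43.20337770825346 [ 0.0003 -0.     -1.    ]
```

The gear slipped over the nose without contact. I continue onto the splines.

Run:
```python
from ov import *
np.set_printoptions(precision=4,suppress=True)
cmd=np.load("cmd.npy")
print(r.move_l([*cmd,0.122],vel=0.04,guard=8)); r.hold(0.1)
print(telemetry.current_ee_pos(),telemetry.current_wrist_force(),telemetry.current_torque(),telemetry.current_t(),telemetry.current_opening())
im=vision.snapshot("side"); cv2.imwrite("pics/j_side.png",im[:,:,::-1])
im=vision.snapshot("wrist"); cv2.imwrite("pics/j_wrist.png",im[:,:,::-1])
```

```text
False
[0.6226 0.0029 0.1224] [-0.3558  0.6432 -3.5674] [-0.048   0.0247  0.0362] 22.0333 0.03539151161144707
```

View pics/j_wrist.png

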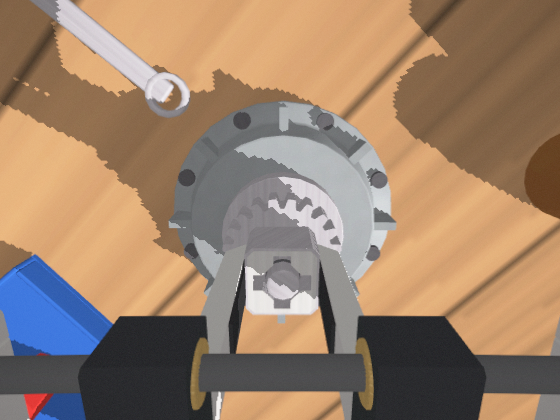

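The shaft nose shows in the bore and the splines are engaged with no side load (all near zero). Next I press against the spring collar to the rim.

Run:
```python
from ov import *
np.set_printoptions(precision=4,suppress=True)
cmd=np.load("cmd.npy")
gripper_to(0.02,58)
f0=telemetry.current_wrist_force()
for z in [.118,.114,.110,.1085,.1075,.1065,.1055,.1045,.1035,.1025]:
    g=r.move_l([*cmd,z],vel=0.03,guard=30); r.hold(0.05)
    f=telemetry.current_wrist_force(); e=telemetry.current_ee_pos()
    print(z,g,e,f-f0,round(telemetry.current_t(),2),telemetry.current_opening())
    if g or (f-f0)[2]>24: break
```

```text
0.118 False [0.6222 0.0029 0.1178] [-0.851   0.0062  0.278 ] 22.68 0.0358271197641668
0.114 False [0.6227 0.0028 0.1148] [-2.6082 -0.6844  5.7254] 23.02 0.03537574062346938
0.11 False [0.6227 0.0029 0.1107] [-2.4211 -0.2871  8.4609] 23.35 0.03573107928564733
0.1085 False [0.6226 0.0029 0.1094] [-2.6946  0.4625  9.7463] 23.65 0.03538774289985104
0.1075 False [0.6227 0.0028 0.1086] [-2.8066  0.5597 11.2204] 23.95 0.03534167075939817
0.1065 False [0.6227 0.0029 0.1077] [-2.99    0.2549 11.5034] 24.25 0.03554471130447966
0.1055 False [0.6227 0.0028 0.1072] [-3.4427 -0.1711 14.6928] 24.55 0.035346846743852786
0.1045 False [0.6227 0.0028 0.1073] [-4.9833  0.42   18.0809] 24.85 0.036073064351524964
0.1035 False [0.6227 0.0028 0.1072] [-6.7897  0.3911 23.097 ] 25.15 0.03533827447904737
0.1025 False [0.6227 0.0028 0.1072] [-7.361   0.0191 27.4714] 25.45 0.03547895003484765
```

There is a hard stop at TCP z = 0.1072 (predicted 0.1069), with the push rising past the 13 N flush force to about 27 N. Final visual check next.

Run:
```python
from ov import *
np.set_printoptions(precision=4,suppress=True)
im=vision.snapshot("side"); a=cv2.resize(im[150:400,170:400],(552,600),interpolation=cv2.INTER_CUBIC); cv2.imwrite("pics/k_side.png",a[:,:,::-1])
im=vision.snapshot("wrist"); cv2.imwrite("pics/k_wrist.png",im[:,:,::-1])
for cam in ("side","wrist","top"):
    if cam=="top": vision.snapshot("top")
    for t in ("gear_center","cap_center"): print(cam,t,[(np.round(m['at'],4).tolist(),round(m['score'],2)) for m in models.mark_of(t,cam)])
print(telemetry.current_ee_pos(),telemetry.current_wrist_force(),telemetry.current_t())
```

```text
side gear_center [([0.4367, 0.4509, 0.0236], 0.86), ([0.6228, 0.0048, 0.0854], 0.56), ([0.4663, 0.2253, 0.002], 0.38)]
side cap_center [([0.4451, 0.0779, 0.021], 0.78), ([0.5669, -0.2553, 0.025], 0.72), ([0.4698, 0.2261, 0.0014], 0.7)]
wrist gear_center [([0.6222, 0.0046, 0.0821], 0.72), ([0.6259, 0.0035, 0.1296], 0.5)]
wrist cap_center [([0.57, -0.26, 0.026], 0.92)]
top gear_center [([0.6189, 0.004, 0.0879], 0.47)]
top cap_center [([0.4432, 0.0715, 0.0211], 0.64), ([0.5693, -0.2598, 0.0263], 0.51), ([0.4653, 0.2223, -0.0017], 0.35)]
[0.6227 0.0028 0.1072] [-7.0156  0.9011 24.9804] 25.9
```

View pics/k_side.png

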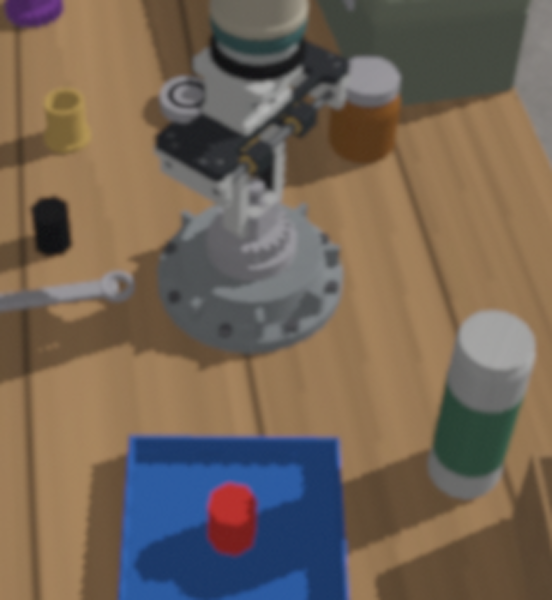

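View pics/k_wrist.png

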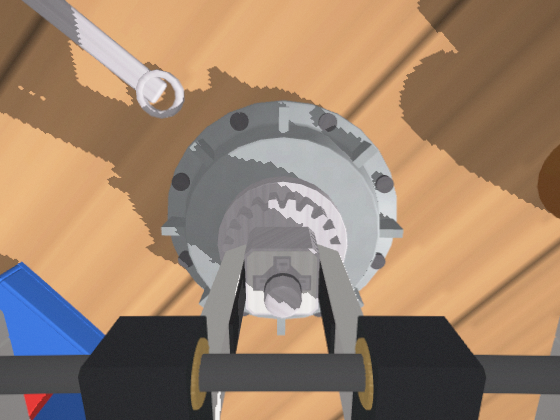

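The gear sits flat on the rim with the shaft through its bore (wrist 283,290). The cap is in the tray (side crop 232,520), and the bystanders are where they were. Handing in.

Run:
```python
from h import *
r.sign_off(); print(telemetry.current_ee_pos(),telemetry.current_t())
```

```text
the job is handed in; nothing more can be done
the job is handed in; nothing more can be done
```

The job is done and handed in, at about 26 s of the 61 s allowed. No verdict is reported.

- **Cap:** I pulled the red cap off the shaft and left it standing upright in the blue tray.
- **Gear:** I took the bare steel gear by its hub, turned it from 26.7° to the splines' 43.2°, and slid it down over the shaft without jamming. It met the spring about where expected and stopped hard at TCP height 0.1072 m (0.1069 m predicted). I handed in with the gripper still holding it down at about 25–27 N, above the 13 N the spring needs at flush.
- **Last checks:** The networks put the gear centre 82–88 mm above the bench, against 85 mm when home. The cap showed in the tray, and the bystanders visible in the side and wrist pictures looked unmoved.
- **Disagreements:** The gear measured about 1 mm off in the wrist camera, with the cause unclear, so I aimed between the two estimates. A side force of about 7 N remained during the final press, well below the limits.

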